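# Trap the spring plunger of a fork head under its keeper plate

## Task

A spring-loaded plunger stands up out of the channel of the fork head clamped in the vice. Pick up the loose eared keeper plate by its upright tab, lower it through the open gaps of the channel so that it pushes the plunger down, and while holding it down slide it under the lips until it bears firmly on the end stop; then let go, so that the keeper stays there fully home and traps the plunger. Press and push gently, without forcing anything, and leave the other parts on the bench where they are.

Things in the scene. Friction and masses are not known exactly. Their poses are not given: they have to be found in the camera images.
- keeper_center (a point): Centre (27.5 mm above the underside) of the loose bare-steel keeper, 0.1-0.2 kg, flat on the bench: plate 5 mm thick, 47 long (x), spine 22 wide, two pairs of ears each 14 long and 40 wide over all (y), centred at x = +-16.5. Grip tab in its middle 24 long (x), 10 thick (y), top 55 above the underside. Same when turned half round. Keep fingertips 16 mm or more above the underside to clear the lips.
- seat (a point): Point on the channel floor of the aluminium fork head, on the plunger's axis, 180 mm above the bench; the head is fixed in a black vice. z up, x along the channel to the closed end (roughly away from the robot), y across. Channel 44 mm wide, walls 12 mm high. Two pairs of lips, each 14 long, centred at x = -8.25 and +24.75 mm, stick in to y = +-14; undersides 7, tops 12 mm above the floor.
- entry (a point): Point on the channel floor, 8.25 mm before seat (-x), same axes: the keeper goes down with its centre over this point, its ears through the 19 mm long gaps before each pair of lips, about 2 mm of play each way, until its underside lies on the floor. A 12 mm high wall closes the channel's rear, 26 mm behind this point. Under a lip the 5 mm plate has 2 mm of play in height.
- home (a point): Point on the channel floor, 8.25 mm past seat (+x), 16.5 mm past entry, same axes: the keeper's centre is over it when its front edge meets the stop. Let go there, the spring lifts the keeper 2 mm off the floor against the lips and friction holds it.
- stop: End stop: upright aluminium wall 6 mm thick (x), 56 wide, 18 high, fixed across the closed end of the channel. Origin: middle of its foot; its face to the channel is 31.75 mm in +x from seat. Push the keeper on it with more than 5 N, never more than 20 N. All contact forces of the keeper on head, stop and plunger, added up, must stay below 60 N (held under the lips, spring and lips make about 32 N of that).
- plunger (a joint): How far the plunger is pressed down, in m. 0: free, its 15 mm wide round steel top standing 14 mm above the channel floor. 0.014: flush with the floor. 0.012: held by the keeper at home under the lips. The spring takes about 6 N to start moving it and about 18 N at 0.014 (0.8 N per mm).
- collar: Bystander: plain steel collar lying flat, 54 mm outside, 41 mm inside, 22 mm high. Origin: centre of its underside.
- fork_cap: Bystander: stepped round aluminium fork cap standing on its 48 mm wide flange, 48 mm high. Origin: centre of its underside.
- screwdriver: Bystander: screwdriver with a black handle lying on the bench beyond the other parts, about 200 mm long. Its x runs from handle to tip.
Mind the look-alikes: they are no part of the job. What is shaped like the part that bears keeper_center but black is not meant.

How it is judged:
On the way, in this order (a step that is already met when the one before it is completed fails the run):
1. the keeper is down in the gaps of the channel, before the lips, and holds the plunger pressed in (value of joint plunger above 0.0105 m and x of keeper_center in the frame of seat below -0.003 m and z of keeper_center in the frame of seat below 0.0315 m and contact force between keeper and vice above 3 N), for 0.1 s.
2. the keeper, under the lips, bears on the end stop with more than 5 N while the plunger is held in (value of joint plunger above 0.0105 m and x of keeper_center in the frame of seat above 0.0055 m and contact force between keeper and stop above 5 N), for 0.1 s.
At the end, for the whole second after the job is handed in: Keeper released and at rest under both pairs of lips: within 2.5 mm of home along the channel, 3.5 mm across, 0.12 rad in yaw, 0.1 rad in tilt; plunger pressed in over 10.5 mm; collar, fork cap and screwdriver within 20 mm of their starts (value of joint plunger above 0.0105 m and x of keeper_center in the frame of seat between 0.0055 and 0.0105 m and y of keeper_center in the frame of seat between -0.0035 and 0.0035 m and z of keeper_center in the frame of seat between 0.026 and 0.0325 m and angle between the x axis of keeper_center and the x axis of seat, either way round below 0.12 rad and angle between keeper_center's own z axis and vertical below 0.1 rad and linear speed of keeper below 0.02 m/s and distance of each of collar, fork_cap, screwdriver from where it was at the start of the episode below 0.02 m); the robot touches nothing.
It fails at once if the keeper is rammed on the end stop with more than 20 N (contact force between keeper and stop above 20 N).
It fails at once if the keeper is forced: its contact forces on head, stop and plunger add up to more than 60 N (contact force between keeper and vice above 60 N).
It fails at once if the robot presses on the vice or the head with more than 25 N (contact force between any of the fingers, the arm and vice above 25 N).
It fails at once if the collar, the fork cap or the screwdriver is pushed more than 20 mm from its place (distance of any of collar, fork_cap, screwdriver from where it was at the start of the episode above 0.02 m).
It also fails if it takes over 67 s, if anything falls off the work surface, if the arm or the gripper's body presses on something with over 40 N, if the wrist force passes 120 N, or if a joint passes its speed limit or range.

## Robot

A 6-joint arm with a two-finger parallel gripper is mounted at the origin on the work surface. World frame = base frame: x ahead of the robot, y to its left, z up, the work surface at z = 0. Lengths are in m, angles in rad, forces in N, time in s.
With the tool pointing down it reaches from about 0.35 to 0.975 m from the base axis. Payload 4.9 kg.
Tool frame: the origin (TCP) lies midway between the tips of the shut fingers; the grasp point (between the pads) lies 19 mm behind it; z points along the fingers, y is the direction in which the jaws open and shut (so a half turn about z gives the same grasp; the last joint's range is limited). The gripper opens to 85 mm and grips with 20 to 120 N. Pads are 22 mm wide; open, the fingers measure 114 mm over their backs; the gripper's body (76 mm by 85 mm) begins 54 mm behind the grasp point. The pads swing forward as they close: fully open they stand 13 mm farther back than shut.
Start: joints at [-1.316, 0.053, 1.613, -0, 1.476, -0.119], TCP at [0.228, -0.582, 0.231] pointing down, gripper open.
Joint ranges: [-3.01, 3.01], [-1.01, 2.22], [0.06, 2.58], [-1.02, 4.17], [0.09, 2.62], [-3.14, 3.14]. Speed limits (rad/s): [2.57, 2.57, 3.14, 3.14, 3.14, 3.14].

## Interface

Orientations are given as a rotation vector (axis times angle).
In Python, from station import ctrl gives the robot as it stands.
- The arm moves only by the tool apply_moves, never from a script. Its argument "rows" is a list of rows, each a list of 6 numbers: the shift along the tool's x, y, z in cm, then the turn, a rotation vector about the tool's x, y, z in units of 5 degrees (1.0 is 5 degrees). In form: [[x, y, z, rx, ry, rz], ...]. A call has 1 to 20 rows; each row is the pose to reach, as a shift and turn from the pose measured when the call began, along the tool's axes at that moment; what a row does not reach only later rows make up. A row lasts 1/10 s, in which the tool goes at most 50 mm and 8.59 degrees, less where a joint would pass 70% of its speed; a pose out of reach is approached as far as the arm can. A call with a gripper value outside its range is refused whole. "grip" is the closure, from 0 (fully open) to 1 (shut), set as the call begins (left out, the last holds). The fingers move at their own pace and stop on an object; "squeeze" is the grip in N (left out, the last holds). Time passes only in rows, so rows that repeat a pose let the fingers close. It gives the time, the measured TCP pose, the force and the opening at its end, in the units of the state.
- ctrl.get_obs(): the state, without advancing time (a new reading comes with each control period).
- ctrl.get_image(name): name is "scene" or "top" or "wrist"; returns a dict with "color" (384x512x3 uint8, blue, green, red), "mtx" (3x3 intrinsics, pixels), "rvec" (rotation vector, rad) and "tvec" (3), from world to camera coordinates, as OpenCV has them. Camera axes: x right, y down, z forward; pixel columns grow to the right and rows downward; lengths in m; the calibration is good to about 2 mm. A picture is of the moment at which its call begins. There is no depth.
- ctrl.finish_job(): hands the job in, once; it reports no verdict.
The state is a dict: "t": time; "q": joint angles; "dq": joint speeds; "effort": joint torques, N m; "tool_pos": TCP position; "tool_rot": TCP orientation; "contact_force": force on the tool from outside, world axes, zero at the start; "wrist_torque": the same for the moment, N m; "opening": finger opening in m.
Only numpy, scipy, OpenCV 4.12 (cv2) and the standard library are available. Lean on these libraries where they do the work, as an engineer would, in place of code of your own. Each camera call takes 0.05 s, during which the arm holds its last target.

## Working session

There is one attempt and no reset: what is moved stays moved. The work goes in short steps, Python scripts to look and compute and a tool call to move; the robot and the scene stay as the last step left them, time stands still between calls to the robot, and variables do not carry over. Pictures are saved under pics/ and viewed, and the job is handed in when it is done.

Besides the shell and the picture viewer there is one more tool, called as a command line: name --pt "numbers of a row" for each row, then --argument value for the rest. apply_moves: Moves the arm, as the interface text tells. Its arguments: {"type":"object","properties":{"rows":{"type":"array","items":{"type":"array","items":{"type":"number"}}},"grip":{"type":"number"},"squeeze":{"type":"number"}},"required":["rows"]}

```bash
ls; mkdir -p pics; python3 - <<'E'
from station import ctrl
import cv2
o=ctrl.get_obs()
print(o)
for n in ["scene","top","wrist"]:
    im=ctrl.get_image(n); cv2.imwrite(f"pics/{n}0.png",im["color"]); print(n,im["mtx"].tolist(),im["rvec"],im["tvec"])
E
```

```text
pics
{'t': 0.0, 'q': array([-1.31601480e+00,  5.33780997e-02,  1.61430770e+00,  5.06381174e-06,
        1.47599878e+00, -1.18988183e-01]), 'dq': array([-0.00039305, -0.00186745, -0.00134887, -0.00069725,  0.00094361,
        0.00165237]), 'effort': array([-1.97227644e-03, -3.93690920e+01, -3.70177567e+01, -2.26844750e-04,
        7.15666582e-03, -1.56258375e-05]), 'tool_pos': array([ 0.22805368, -0.58123244,  0.23004167]), 'tool_rot': array([-3.08483962e+00, -5.83315854e-01,  2.14894503e-04]), 'contact_force': array([ 0.0819846 , -0.55056867, -0.28213216]), 'wrist_torque': array([-0.00598097,  0.03455939, -0.01277882]), 'opening': 0.08531903666829647}
scene [[441.5391069829585, 0.0, 257.936348105677], [0.0, 441.5391069829585, 190.10537560216756], [0.0, 0.0, 1.0]] [ 1.32297239  2.11752293 -0.95631656] [ 0.28491182 -0.21056451  1.37013178]
top [[379.4378408998832, 0.0, 257.67816548606055], [0.0, 379.4378408998832, 189.3937676946372], [0.0, 0.0, 1.0]] [ 2.15461524 -2.1061363   0.10414625] [-0.04396592  0.57628513  0.76518521]
wrist [[282.18876837453615, 0.0, 252.36696305135658], [0.0, 282.18876837453615, 185.7048539226421], [0.0, 0.0, 1.0]] [-2.37167662  1.61665765  0.25930108] [-0.62490152 -0.04096039  0.38053203]
```

View pics/scene0.png

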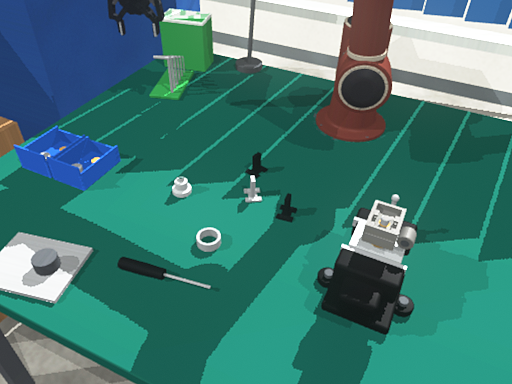

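View pics/top0.png

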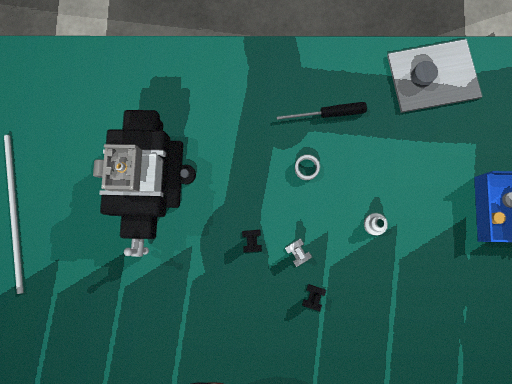

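View pics/wrist0.png

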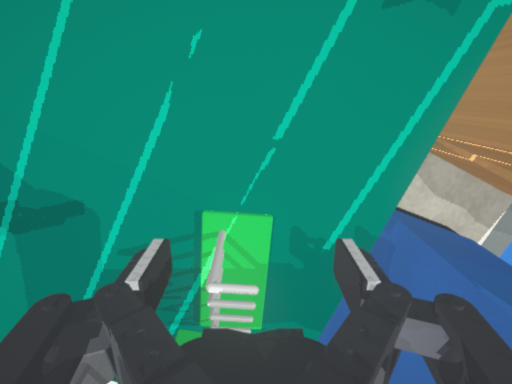

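The top view shows the steel keeper near (298,252), with black look-alikes at (252,241) and (314,298). The head is near (125,168) with the plunger at about (121,168). I'll zoom in on these.

```bash
cat > h.py <<'E'
import numpy as np, cv2
from station import ctrl
def cam(im):
    R,_=cv2.Rodrigues(np.array(im["rvec"],float)); return R,np.array(im["tvec"],float).ravel(),np.array(im["mtx"])
def proj(im,P):
    return cv2.projectPoints(np.asarray(P,float).reshape(-1,3),np.array(im["rvec"],float),np.array(im["tvec"],float),np.array(im["mtx"]),None)[0].reshape(-1,2)
def back(im,uv,z):
    R,t,K=cam(im); c=-R.T@t; out=[]
    for u,v in np.asarray(uv,float).reshape(-1,2):
        d=R.T@np.linalg.solve(K,[u,v,1]); out.append(c+d*(z-c[2])/d[2])
    return np.array(out)
def crop(im,u0,v0,w,h,s,name):
    c=im["color"][v0:v0+h,u0:u0+w]; c=cv2.resize(c,None,fx=s,fy=s,interpolation=cv2.INTER_CUBIC); cv2.imwrite(name,c)
def frame(o,yaw,P):
    c,s=np.cos(yaw),np.sin(yaw); P=np.asarray(P,float).reshape(-1,3)
    return np.asarray(o)+P@np.array([[c,s,0],[-s,c,0],[0,0,1]])
E
python3 - <<'E'
from h import *
im=ctrl.get_image("top"); R,t,K=cam(im); print("cam",-R.T@t)
crop(im,270,225,60,50,12,"pics/topk.png"); crop(im,85,130,100,75,8,"pics/toph.png")
print(back(im,[[298,252]],.055),back(im,[[121,168]],.194))
im=ctrl.get_image("scene"); R,t,K=cam(im); print("cam",-R.T@t)
crop(im,235,170,60,45,12,"pics/sck.png"); crop(im,340,190,85,75,9,"pics/sch.png")
E
```

```text
cam [ 0.46651357 -0.06486965  0.83528616]
[[ 0.44874365 -0.11638675  0.055     ]] [[0.58856762 0.20235617 0.194     ]]
cam [1.19277232 0.23352261 0.72493768]
```

View pics/topk.png

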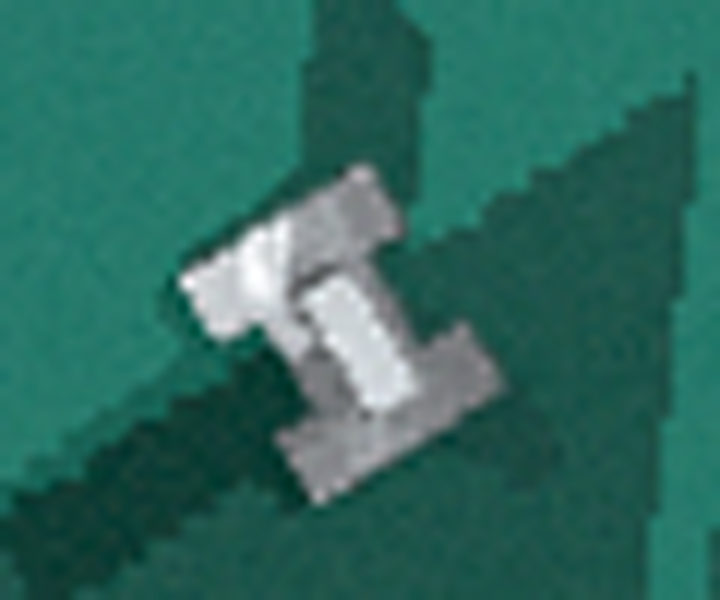

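View pics/toph.png

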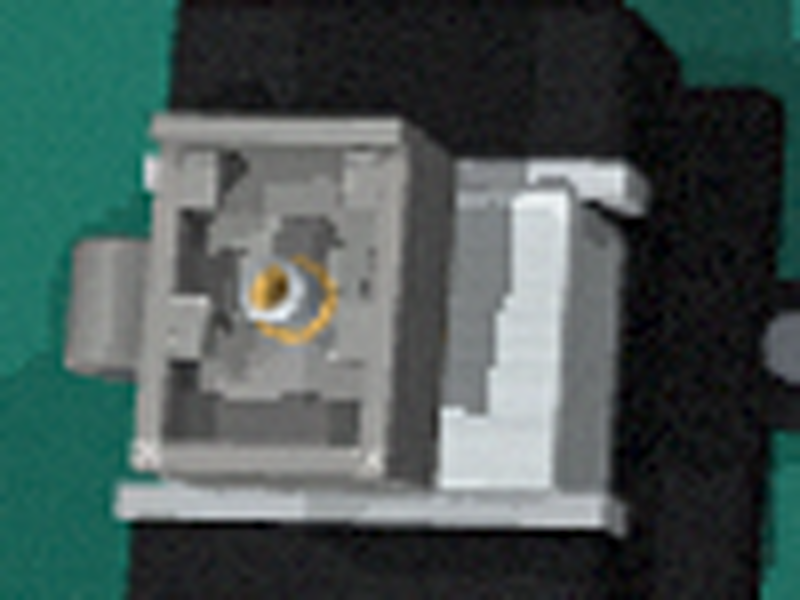

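View pics/sch.png

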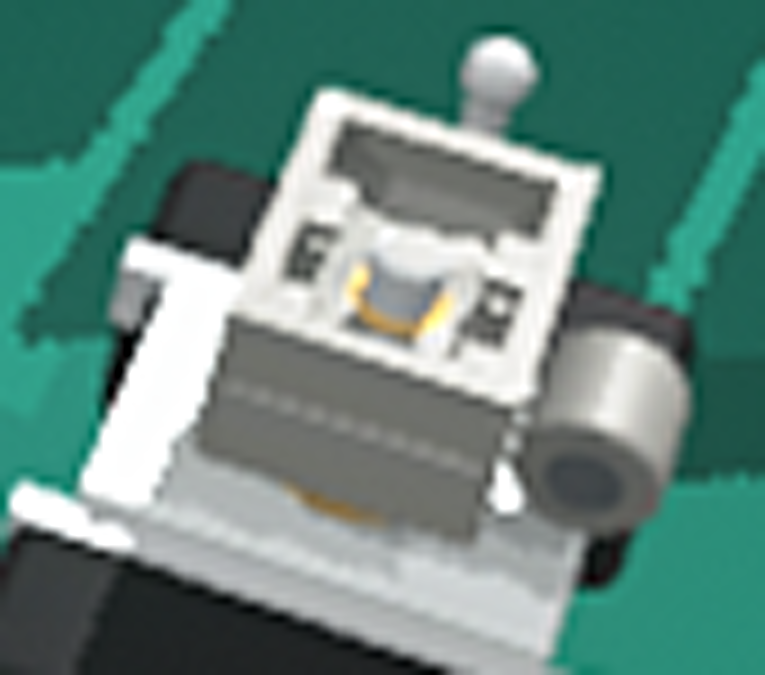

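View pics/sck.png

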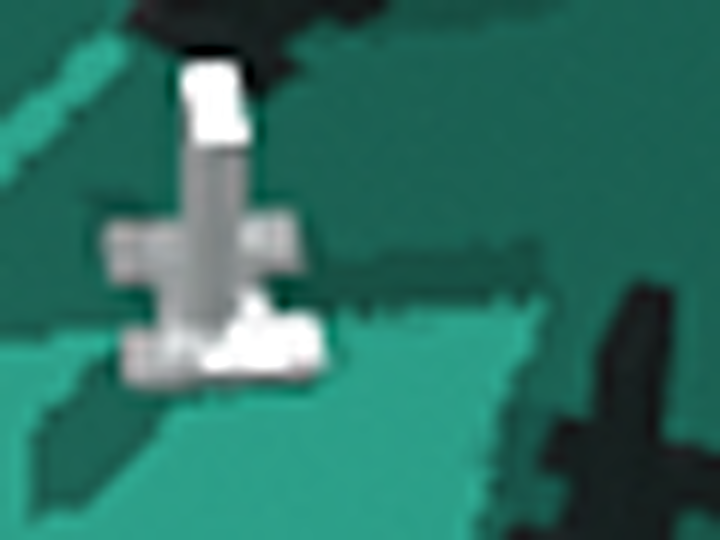

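```bash
cat > fit0.py <<'E'
from h import *
from scipy.optimize import least_squares
T=ctrl.get_image("top"); 
# keeper
def unc(p,s,u,v): return (np.array(p,float)+.5)/s-.5+[u,v]
kp=unc([(180,280),(365,165),(505,385),(320,505)],12,270,225)
# outer plate corners, image-top end = +x ; left=+y
kP=[(.0235,.02,.005),(.0235,-.02,.005),(-.0235,-.02,.005),(-.0235,.02,.005)]
tp=unc([(345,272),(300,300),(418,390),(375,413)],12,270,225)
tP=[(.012,-.005,.055),(.012,.005,.055),(-.012,-.005,.055),(-.012,.005,.055)]
def fit(im,uv,P,g,z0):
    f=lambda p:(proj(im,frame([p[0],p[1],z0],p[2],P))-uv).ravel()
    r=least_squares(f,g); return r.x,np.round(r.fun.reshape(-1,2),1).tolist()
print(fit(T,np.vstack([kp,tp]),np.array(kP+tP),[.445,-.116,.5],0))
print(fit(T,kp,np.array(kP),[.445,-.116,.5],0)[0],fit(T,tp,np.array(tP),[.445,-.116,.5],0)[0])
hp=unc([(155,118),(405,118),(135,472),(218,178),(345,178),(275,290)],8,85,130)
hP=[(.03775,.028,.018),(.03775,-.028,.018),(-.0402,.028,.012),(.02475,.014,.012),(.02475,-.014,.012),(0,0,.014)]
print(fit(T,hp,np.array(hP),[.58,.2,0],.18))
R,t,K=cam(ctrl.get_image("wrist")); o=ctrl.get_obs()
Rt,_=cv2.Rodrigues(o["tool_rot"]); print("cam in tool",Rt.T@(-R.T@t-o["tool_pos"]),"\n",R@Rt)
E
python3 fit0.py
```

```text
(array([ 0.44670017, -0.11961599,  0.58238614]), [[-0.3, 0.1], [-0.1, -0.2], [0.1, 0.2], [-0.2, 0.2], [0.2, -0.6], [-0.3, -0.3], [0.5, -0.2], [-0.1, 0.6]])
[ 0.44694985 -0.11983863  0.58225416] [ 0.44647978 -0.11941945  0.58296726]
(array([0.59255951, 0.20685912, 0.00565249]), [[-0.4, -0.4], [-0.2, -0.1], [0.2, -0.2], [0.5, 0.3], [0.2, 0.4], [-0.3, -0.1]])
cam in tool [ 0.07929299  0.00074832 -0.1431111 ] 
 [[ 1.32225851e-04  9.99999990e-01 -4.27307532e-05]
 [-9.50504188e-01  1.12404280e-04 -3.10711726e-01]
 [-3.10711718e-01  8.16998821e-05  9.50504193e-01]]
```

```bash
cat >> h.py <<'E'
from scipy.spatial.transform import Rotation as Ro
def rel(pos,yaw,o=None):
    """row to reach TCP pos, tool down with tool x at yaw"""
    o=o or ctrl.get_obs(); Rt=Ro.from_rotvec(o["tool_rot"])
    tgt=Ro.from_rotvec(np.pi*np.array([np.cos(yaw/2),np.sin(yaw/2),0]))
    d=Rt.inv().apply(np.asarray(pos)-o["tool_pos"])*100
    return np.round(d,3),np.round((Rt.inv()*tgt).as_rotvec()/np.radians(5),3)
def toolyaw(o=None):
    o=o or ctrl.get_obs(); M=Ro.from_rotvec(o["tool_rot"]).as_matrix(); return np.arctan2(M[1,0],M[0,0]),M[:,2]
E
python3 -c "
from h import *
print(toolyaw()); print(rel([.4467,-.1197,.2],.582))"
```

```text
(np.float64(0.37380056139070167), array([-1.21420972e-04,  4.69661153e-04, -9.99999882e-01]))
(array([ 37.214, -35.028,   3.121]), array([-5.000e-03, -1.000e-03, -2.386e+00]))
```

apply_moves --pt "6 -5.5 0 0 0 0" --pt "15 -14 0 0 0 -1" --pt "25 -23 1 0 0 -2" --pt "34 -32 2.5 0 0 -2.386" --pt "37.2 -35 3.1 0 0 -2.386" --pt "37.2 -35 3.1 0 0 -2.386" --pt "37.2 -35 3.1 0 0 -2.386" --pt "37.2 -35 3.1 0 0 -2.386" --pt "37.2 -35 3.1 0 0 -2.386" --pt "37.2 -35 3.1 0 0 -2.386" --pt "37.2 -35 3.1 0 0 -2.386" --pt "37.2 -35 3.1 0 0 -2.386" --pt "37.2 -35 3.1 0 0 -2.386" --pt "37.2 -35 3.1 0 0 -2.386" --pt "37.2 -35 3.1 0 0 -2.386" --pt "37.2 -35 3.1 0 0 -2.386"

```text
t: 1.95
tool_pos: [0.4464, -0.1211, 0.2003]
tool_rot: [-3.01, -0.898, -0.0]
contact_force: [-0.0, -0.7, -0.0]
opening: 0.0854
```

```bash
python3 - <<'E'
from h import *
im=ctrl.get_image("wrist"); cv2.imwrite("pics/w1.png",im["color"]); o=ctrl.get_obs(); print(o["t"],o["tool_pos"],toolyaw(o),o["contact_force"])
K=proj(im,frame([.4467,-.1197,0],.582,[(.0235,.02,.005),(.0235,-.02,.005),(-.0235,-.02,.005),(-.0235,.02,.005),(.012,-.005,.055),(.012,.005,.055),(-.012,-.005,.055),(-.012,.005,.055)]));print(K.round(1).tolist())
u,v=(K.mean(0)-[55,45]).astype(int); print(u,v); crop(im,max(u,0),max(v,0),110,90,7,"pics/w1k.png")
E
```

```text
2.0 [ 0.44649201 -0.12086085  0.20029042] (np.float64(0.5803498447636541), array([ 9.90842694e-06,  3.42562445e-04, -9.99999941e-01])) [-0.14179046 -0.54225129 -0.22665159]
[[234.2, 141.4], [267.6, 141.3], [267.0, 178.8], [235.1, 178.9], [255.5, 160.1], [245.9, 160.1], [255.4, 182.0], [246.1, 182.0]]
195 120
```

View pics/w1k.png

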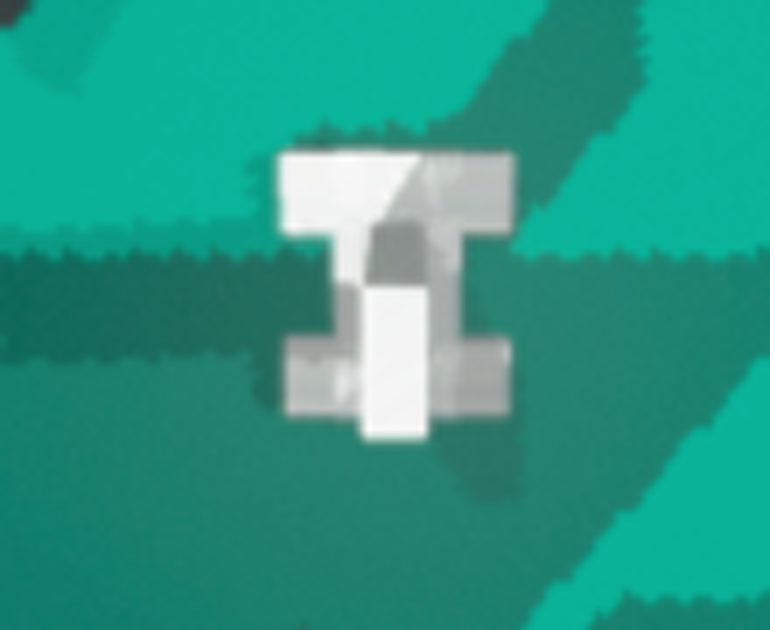

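View pics/w1.png

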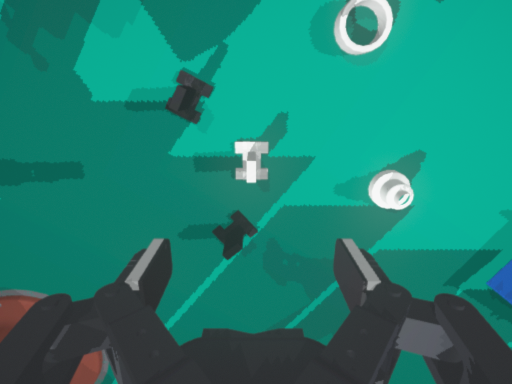

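The wrist view shows the keeper square to the image: plate corners at about (235,141), (268,141), (267,179) and (235,179), and the tab top at (246–256, 160–182). That matches the prediction within about 1 px. Next I'll fit its pose.

```bash
cat > fit1.py <<'E'
from h import *
from scipy.optimize import least_squares
im=ctrl.get_image("wrist")
def unc(p,s,u,v): return (np.array(p,float)+.5)/s-.5+[u,v]
uv=unc([(279,152),(515,152),(512,415),(284,415),(430,285),(363,285),(428,438),(362,438)],7,195,120)
P=np.array([(.0235,.02,.005),(.0235,-.02,.005),(-.0235,-.02,.005),(-.0235,.02,.005),(.012,-.005,.055),(.012,.005,.055),(-.012,-.005,.055),(-.012,.005,.055)])
r=least_squares(lambda p:(proj(im,frame([p[0],p[1],0],p[2],P))-uv).ravel(),[.446,-.12,.58])
print(r.x,r.fun.reshape(-1,2).round(2).tolist())
k=r.x
# grasp height: fingertips 0.020 above bench with closed
print(rel([k[0],k[1],.12],k[2]))
print(rel([k[0],k[1],.022],k[2]))
E
python3 fit1.py
```

```text
[ 0.44690432 -0.1199077   0.57987068] [[0.22, 0.13], [-0.18, 0.15], [-0.42, 0.08], [0.21, 0.06], [-0.08, -0.13], [-0.08, -0.14], [0.11, -0.06], [0.2, -0.07]]
(array([ 0.073, -0.04 ,  8.024]), array([-0.004, -0.002,  0.009]))
(array([ 0.071, -0.036, 17.824]), array([-0.004, -0.002,  0.009]))
```

apply_moves --pt "0.07 -0.04 4 0 0 0" --pt "0.07 -0.04 8 0 0 0" --pt "0.07 -0.04 12 0 0 0" --pt "0.07 -0.04 15 0 0 0" --pt "0.07 -0.04 17 0 0 0" --pt "0.07 -0.04 17.8 0 0 0" --pt "0.07 -0.04 17.8 0 0 0" --pt "0.07 -0.04 17.8 0 0 0" --pt "0.07 -0.04 17.8 0 0 0"

```text
t: 2.95
tool_pos: [0.4482, -0.1205, 0.024]
tool_rot: [3.008, 0.899, 0.004]
contact_force: [0.2, 0.7, 1.0]
opening: 0.0851
```

apply_moves --pt "0 0 0 0 0 0" --pt "0 0 0 0 0 0" --pt "0 0 0 0 0 0" --pt "0 0 0 0 0 0" --pt "0 0 0 0 0 0" --pt "0 0 0 0 0 0" --pt "0 0 0 0 0 0" --pt "0 0 0 0 0 0" --pt "0 0 0 0 0 0" --pt "0 0 0 0 0 0" --grip 1 --squeeze 60

```text
t: 3.95
tool_pos: [0.4484, -0.1206, 0.0241]
tool_rot: [3.008, 0.899, 0.004]
contact_force: [0.9, 0.2, 0.5]
opening: 0.0087
```

apply_moves --pt "0 0 -1 0 0 0" --pt "0 0 -3 0 0 0" --pt "0 0 -6 0 0 0" --pt "0 0 -10 0 0 0" --pt "0 0 -14 0 0 0" --pt "0 0 -18 0 0 0" --pt "0 0 -22 0 0 0" --pt "0 0 -25 0 0 0" --pt "0 0 -26 0 0 0" --pt "0 0 -26 0 0 0"

```text
t: 4.95
tool_pos: [0.4479, -0.1205, 0.2855]
tool_rot: [3.007, 0.898, 0.008]
contact_force: [-0.0, 0.3, -1.4]
opening: 0.0094
```

```bash
python3 - <<'E'
from h import *
im=ctrl.get_image("wrist"); cv2.imwrite("pics/w2.png",im["color"]); o=ctrl.get_obs(); print(o["t"],o["tool_pos"],toolyaw(o),o["contact_force"],o["opening"])
crop(im,192,200,120,90,6,"pics/w2k.png")
print(rel([.5926-.075,.2069,.29],0.0))
E
```

```text
5.0 [ 0.4471983  -0.12019187  0.28328571] (np.float64(0.5805872618894156), array([ 2.37466998e-03, -7.18367929e-04, -9.99996922e-01])) [-0.43389297  0.31821729 -2.22633864] 0.008726840346274101
(array([ 23.829, -23.487,  -0.678]), array([ 0.016, -0.024,  6.653]))
```

View pics/w2.png

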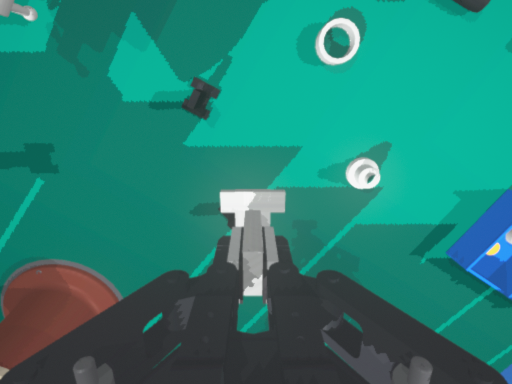

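The keeper is held, with its front ears at (220–285, 190–213). I'm moving behind the head to look at it.

apply_moves --pt "3 -3 -0.7 0 0 0.5" --pt "7 -7 -0.7 0 0 1.5" --pt "11 -11 -0.7 0 0 2.5" --pt "15 -15 -0.7 0 0 4" --pt "19 -18.5 -0.7 0 0 5.2" --pt "22 -21.5 -0.7 0 0 6.2" --pt "23.8 -23.5 -0.7 0 0 6.65" --pt "23.8 -23.5 -0.7 0 0 6.65" --pt "23.8 -23.5 -0.7 0 0 6.65" --pt "23.8 -23.5 -0.7 0 0 6.65" --pt "23.8 -23.5 -0.7 0 0 6.65" --pt "23.8 -23.5 -0.7 0 0 6.65" --pt "23.8 -23.5 -0.7 0 0 6.65"

```text
t: 6.3
tool_pos: [0.5174, 0.206, 0.2904]
tool_rot: [3.141, -0.002, 0.004]
contact_force: [0.1, 0.1, -1.1]
opening: 0.0091
```

```bash
python3 - <<'E'
from h import *
im=ctrl.get_image("wrist"); cv2.imwrite("pics/w3.png",im["color"]); o=ctrl.get_obs(); print(o["t"],o["tool_pos"],toolyaw(o),o["contact_force"],o["opening"])
p=proj(im,[[.5926,.2069,.18],[.63,.2069,.198]]);print(p)
u,v=p[0].astype(int)-[60,55]; v=max(v,0); print(u,v); crop(im,u,v,120,90,6,"pics/w3h.png"); crop(im,192,180,120,110,6,"pics/w3k.png")
E
```

```text
6.35 [0.51737583 0.20618844 0.2904375 ] (np.float64(-0.000888089997495513), array([ 2.80918665e-03, -6.39209980e-04, -9.99995850e-01])) [ 0.22325414  0.01992324 -0.86731293] 0.009191496053348895
[[250.05085514  99.18597828]
 [249.71754095  48.01931289]]
190 44
```

View pics/w3.png

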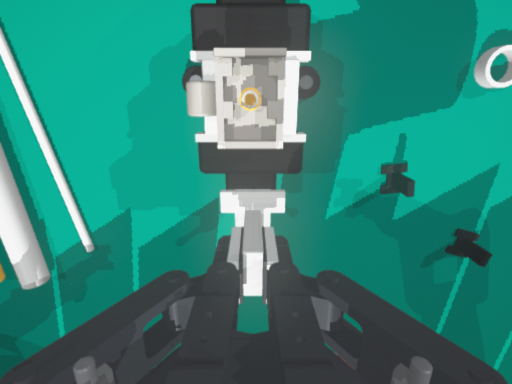

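View pics/w3h.png

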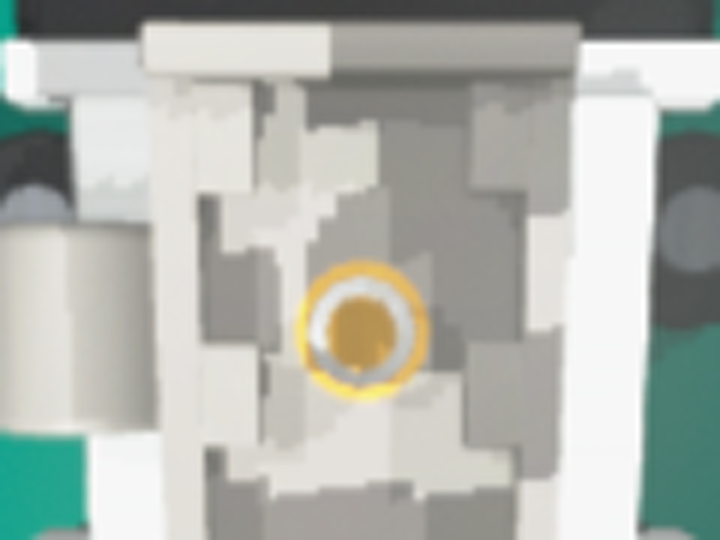

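View pics/w3k.png

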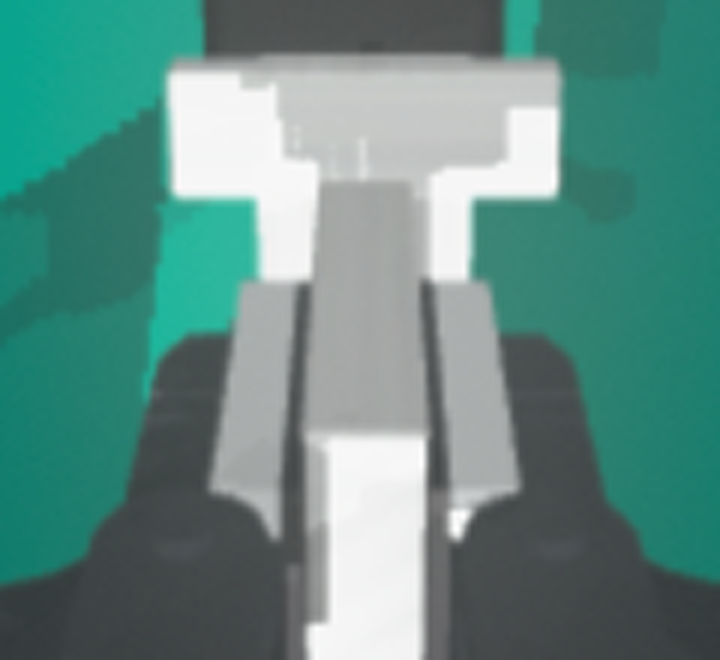

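In the head crop, the lip edges are at x≈250/470 (front) and 258/465 (rear), the plunger is at about (361,333), and the stop is across the top. In the hand crop, the keeper's front ears span x 168–560 and y 58–197. I'll fit both.

```bash
cat > fit2.py <<'E'
from h import *
from scipy.optimize import least_squares
im=ctrl.get_image("wrist"); o=ctrl.get_obs()
def unc(p,s,u,v): return (np.array(p,float)+.5)/s-.5+[u,v]
hp=unc([(143,22),(580,22),(250,192),(470,188),(258,343),(465,342),(258,446),(465,450),(361,333)],6,190,44)
hP=np.array([(37.75,28,18),(37.75,-28,18),(17.75,14,12),(17.75,-14,12),(-1.25,14,12),(-1.25,-14,12),(-15.25,14,12),(-15.25,-14,12),(0,0,14)])/1e3
f=lambda p:(proj(im,frame([p[0],p[1],.18],p[2],hP))-hp).ravel()
r=least_squares(f,[.59,.2,0],loss="soft_l1");print("head",r.x,f(r.x).reshape(-1,2).round(2).tolist())
f3=lambda p:(proj(im,frame(p[:3],p[3],hP))-hp).ravel()
r3=least_squares(f3,[.59,.2,.18,0],loss="soft_l1");print("head z free",r3.x)
kp=unc([(168,72),(560,72),(168,58),(560,58),(172,197),(557,197),(307,435),(428,433),(318,182),(412,182)],6,192,180)
kP=np.array([(23.5,20,5),(23.5,-20,5),(23.5,20,0),(23.5,-20,0),(9.5,20,5),(9.5,-20,5),(12,5,55),(12,-5,55),(12,5,5),(12,-5,5)])/1e3
Rt=Ro.from_rotvec(o["tool_rot"]); 
def g(p,uv=kp):  # p: keeper underside centre in tool coords + tilt rotvec
    F=Rt*Ro.from_rotvec([np.pi,0,0])*Ro.from_rotvec(p[3:]); W=F.apply(kP)+o["tool_pos"]+Rt.apply(p[:3]); return (proj(im,W)-uv).ravel()
q=least_squares(g,[0,0,.024,0,0,0],loss="soft_l1");print("keeper in tool",q.x,g(q.x).reshape(-1,2).round(2).tolist())
q3=least_squares(lambda p:g([p[0],0,p[1],0,p[2],0]),[0,.024,0],loss="soft_l1");print(q3.x)
E
python3 fit2.py
```

```text
head [ 0.59295057  0.20719437 -0.00193825] [[-0.67, -0.26], [0.36, -0.15], [1.04, 0.2], [-0.64, 0.91], [0.19, -0.18], [-0.21, 0.03], [0.52, 0.14], [-0.49, -0.49], [0.05, -0.04]]
head z free [ 0.59293989  0.2071941   0.18033746 -0.00188349]
keeper in tool [-0.00080194  0.00105013  0.02385394  0.00425113  0.00355647 -0.00057484] [[-0.1, 0.21], [0.25, 0.14], [0.75, -0.08], [-0.67, -0.14], [0.02, 0.59], [-0.06, 0.49], [-0.95, -0.13], [0.96, 0.16], [-0.3, -0.66], [0.13, -0.68]]
[-0.00122011  0.02508324 -0.00155569]
```

```bash
python3 - <<'E'
from h import *
print(rel([.5857,.2078,.290],0.0)); print(rel([.5857,.2078,.232],0.0))
E
```

```text
(array([ 6.832, -0.149,  0.065]), array([ 0.007, -0.032, -0.007]))
(array([ 6.816, -0.152,  5.865]), array([ 0.007, -0.032, -0.007]))
```

apply_moves --pt "2 -0.05 0 0 -0.03 0" --pt "4.5 -0.1 0 0 -0.03 0" --pt "6.3 -0.15 0.5 0 -0.03 0" --pt "6.82 -0.15 2 0 -0.03 0" --pt "6.82 -0.15 4 0 -0.03 0" --pt "6.82 -0.15 5.3 0 -0.03 0" --pt "6.82 -0.15 5.86 0 -0.03 0" --pt "6.82 -0.15 5.86 0 -0.03 0" --pt "6.82 -0.15 5.86 0 -0.03 0" --pt "6.82 -0.15 5.86 0 -0.03 0"

```text
t: 7.4
tool_pos: [0.5862, 0.208, 0.2335]
tool_rot: [3.141, -0.001, 0.004]
contact_force: [-0.4, 1.2, -1.9]
opening: 0.0091
```

```bash
python3 - <<'E'
from h import *
im=ctrl.get_image("wrist"); cv2.imwrite("pics/w4.png",im["color"]); o=ctrl.get_obs(); print(o["t"],o["tool_pos"],toolyaw(o),o["contact_force"],o["opening"])
crop(im,187,130,130,98,6,"pics/w4h.png")
im=ctrl.get_image("scene");crop(im,340,180,85,75,9,"pics/s4.png")
im=ctrl.get_image("top");crop(im,85,130,100,75,8,"pics/t4.png")
E
```

```text
7.45 [0.58622646 0.20794617 0.23347312] (np.float64(-0.0005398649191318217), array([ 2.38060059e-03, -9.81516582e-05, -9.99997162e-01])) [ 0.9651062   0.36017881 -1.04637171] 0.009086328629901863
```

View pics/w4h.png

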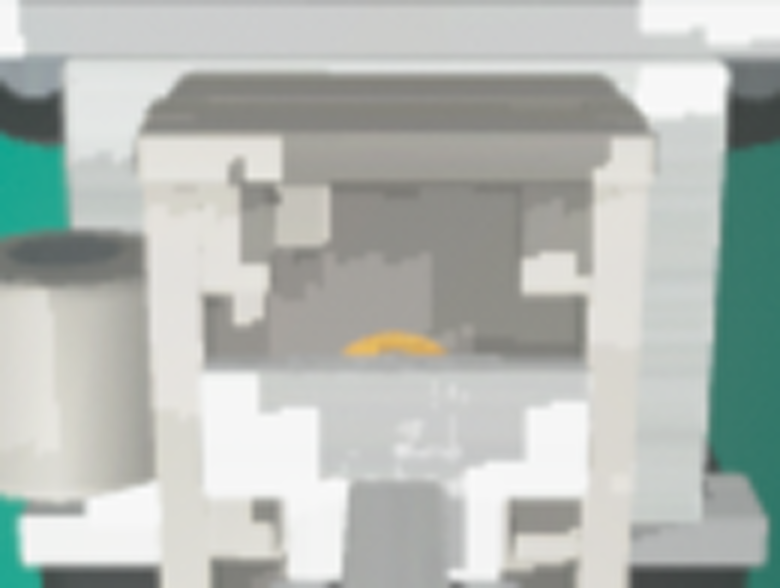

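View pics/s4.png

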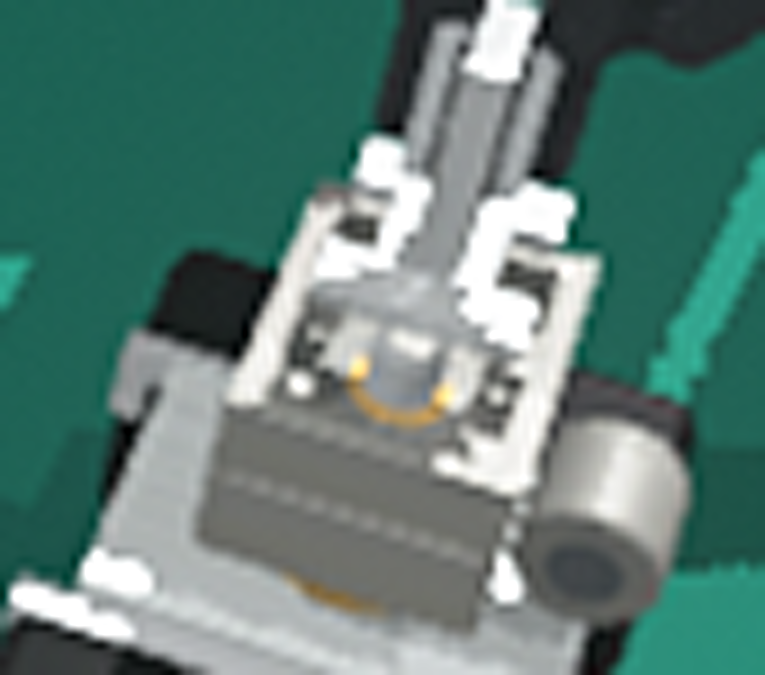

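```bash
cat > fit4.py <<'E'
from h import *
from scipy.optimize import least_squares
im=ctrl.get_image("wrist"); o=ctrl.get_obs()
def unc(p,s,u,v): return (np.array(p,float)+.5)/s-.5+[u,v]
hp=unc([(140,133),(655,133),(145,183),(650,183),(522,293),(268,293)],6,187,130)
hP=np.array([(37.75,28,18),(37.75,-28,18),(31.75,28,18),(31.75,-28,18),(17.75,-14,12),(17.75,14,12)])/1e3
f=lambda p:(proj(im,frame([p[0],p[1],.18],p[2],hP))-hp).ravel()
r=least_squares(f,[.59,.2,0]);print("head",r.x,f(r.x).reshape(-1,2).round(2).tolist())
kp=unc([(202,370),(589,370),(202,357),(588,357),(205,497),(582,497),(345,480),(445,480)],6,187,130)
kP=np.array([(23.5,20,5),(23.5,-20,5),(23.5,20,0),(23.5,-20,0),(9.5,20,5),(9.5,-20,5),(12,5,5),(12,-5,5)])/1e3
Rt=Ro.from_rotvec(o["tool_rot"])
def g(p):
    F=Rt*Ro.from_rotvec([np.pi,0,p[3]]); W=F.apply(kP)+o["tool_pos"]+Rt.apply(p[:3]); return (proj(im,W)-kp).ravel()
q=least_squares(g,[0,0,.024,0]);print("keeper in tool",q.x,g(q.x).reshape(-1,2).round(2).tolist(), "world",o["tool_pos"]+Rt.apply(q.x[:3]))
E
python3 fit4.py
```

```text
head [ 0.59285741  0.20675509 -0.00198294] [[-0.96, -0.52], [0.75, -0.4], [-1.37, 0.33], [1.12, 0.45], [-0.39, 0.21], [0.88, 0.15]]
keeper in tool [-0.00122783  0.00093285  0.02453258  0.05146246] [[-0.41, 0.23], [0.16, 0.22], [0.46, 0.03], [-0.55, 0.02], [-0.19, 0.32], [0.61, 0.31], [0.31, -0.57], [-0.39, -0.58]] world [0.58482643 0.20693994 0.20832859]
```

apply_moves --pt "-0.04 0.05 0.4 0 0 0" --pt "-0.04 0.05 0.8 0 0 0" --pt "-0.04 0.05 1.1 0 0 0" --pt "-0.04 0.05 1.4 0 0 0" --pt "-0.04 0.05 1.6 0 0 0" --pt "-0.04 0.05 1.7 0 0 0" --pt "-0.04 0.05 1.8 0 0 0" --pt "-0.04 0.05 1.8 0 0 0" --grip 1 --squeeze 80

```text
t: 8.4
tool_pos: [0.5856, 0.2073, 0.2164]
tool_rot: [3.141, -0.001, 0.003]
contact_force: [-4.3, -0.4, 5.7]
opening: 0.0088
```

```bash
python3 - <<'E'
from h import *
im=ctrl.get_image("wrist"); o=ctrl.get_obs(); print(o["t"],o["tool_pos"],toolyaw(o),o["contact_force"],o["opening"])
crop(im,187,130,130,98,6,"pics/w5h.png")
im=ctrl.get_image("scene");crop(im,340,180,85,75,9,"pics/s5.png")
E
```

```text
8.45 [0.58558681 0.20733152 0.21646129] (np.float64(-0.0004961706582225733), array([ 1.59537971e-03, -4.86218324e-04, -9.99998609e-01])) [-3.88989002 -0.65005403  5.60594008] 0.008703489350844258
```

View pics/w5h.png

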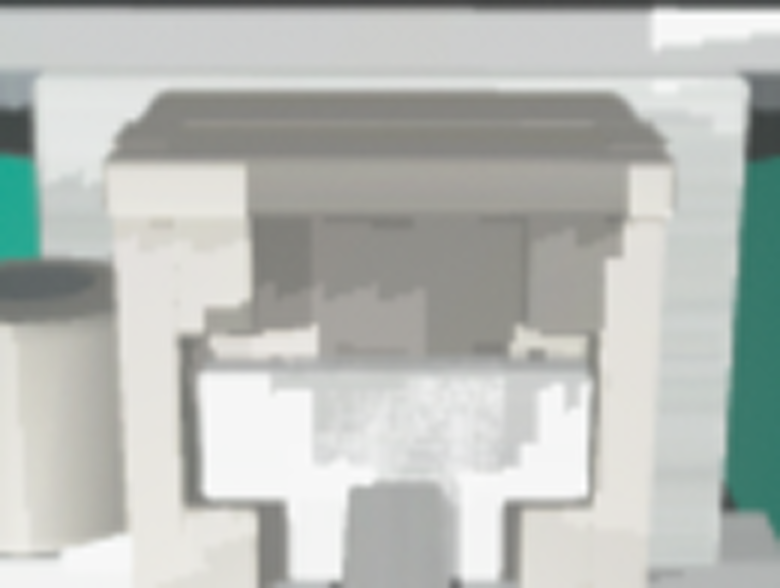

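View pics/s5.png

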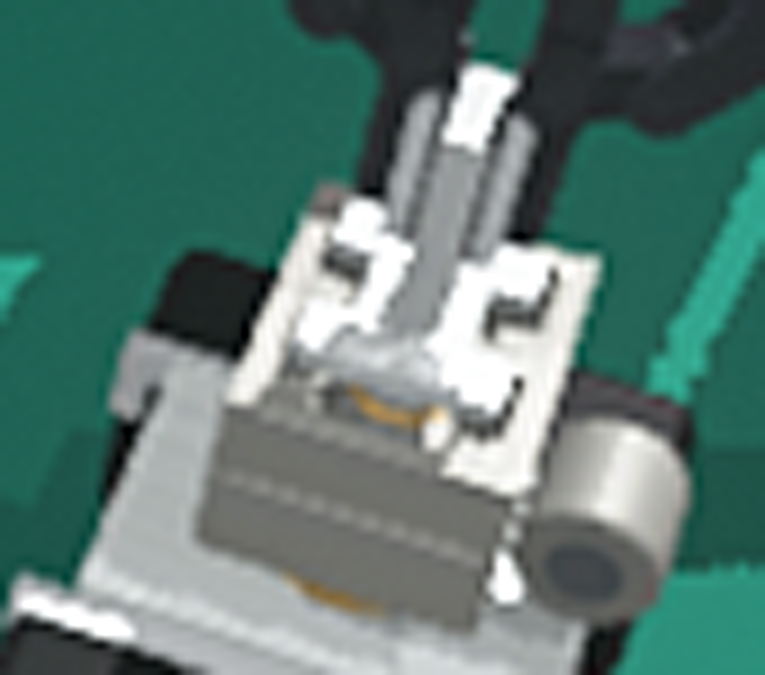

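```bash
python3 - <<'E'
from h import *
im=ctrl.get_image("wrist"); o=ctrl.get_obs()
s=lambda p:((p-[187,130]+.5)*6-.5).round(0).tolist()
print("lips",s(proj(im,frame([.5930,.2070,.18],-.001,np.array([(17.75,14,12),(17.75,-14,12),(17.75,22,12),(-1.25,14,12),(-1.25,-14,12),(-1.25,22,12),(-1.25,-22,12),(31.75,28,18),(37.75,28,18),(37.75,-28,18)])/1e3))))
k=[.5846,.2063,.1919]
print("keeper",s(proj(im,frame(k,0,np.array([(23.5,20,5),(23.5,-20,5),(23.5,20,0),(23.5,-20,0),(9.5,20,5),(9.5,-20,5),(12,5,5),(12,5,55)])/1e3))))
print(o["contact_force"],o["wrist_torque"],o["tool_pos"])
crop(im,187,180,130,98,6,"pics/w6h.png")
E
```

```text
lips [[254.0, 333.0], [523.0, 333.0], [178.0, 333.0], [259.0, 501.0], [519.0, 501.0], [185.0, 501.0], [593.0, 501.0], [104.0, 217.0], [100.0, 156.0], [677.0, 157.0]]
keeper [[199.0, 373.0], [592.0, 373.0], [204.0, 357.0], [586.0, 357.0], [204.0, 500.0], [587.0, 499.0], [347.0, 477.0], [331.0, 733.0]]
[-3.99721974 -0.75207258  5.39740194] [-0.2118341   0.77064162  0.01447741] [0.58559464 0.20734487 0.21651249]
```

View pics/w6h.png

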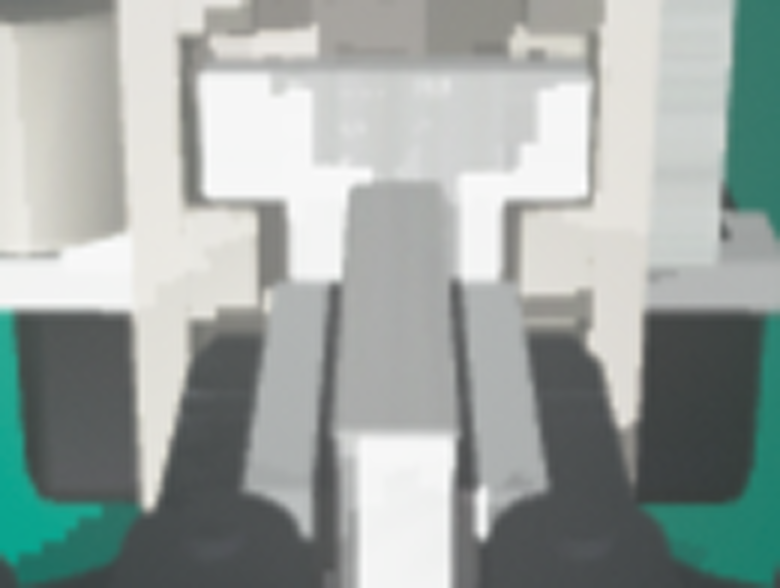

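apply_moves --pt "0 -0.05 0.1 0 0 0" --pt "0 -0.05 0.2 0 0 0" --pt "0 -0.05 0.3 0 0 0" --pt "0 -0.05 0.4 0 0 0" --pt "0 -0.05 0.5 0 0 0" --pt "0 -0.05 0.5 0 0 0"

```text
t: 9.15
tool_pos: [0.5859, 0.2076, 0.2138]
tool_rot: [3.141, -0.001, 0.004]
contact_force: [-5.2, -2.6, 7.9]
opening: 0.0088
```

```bash
python3 - <<'E'
from h import *
o=ctrl.get_obs(); print(o["t"],o["tool_pos"],toolyaw(o),o["contact_force"],o["wrist_torque"],o["opening"])
E
```

```text
9.15 [0.5858616  0.20759129 0.21381278] (np.float64(-0.0005982069180216864), array([ 2.78244773e-03, -9.88260763e-04, -9.99995641e-01])) [-5.22377558 -2.59106038  7.93454334] [-0.39711549  0.77344815 -0.03979246] 0.008841382185570292
```

apply_moves --pt "0 0 0.3 0 0 0" --pt "0 0 0.4 0 0 0" --pt "0 0 0.5 0 0 0" --pt "0 0 0.6 0 0 0" --pt "0 0 0.7 0 0 0" --pt "0 0 0.8 0 0 0" --pt "0 0 0.8 0 0 0" --pt "0 0 0.8 0 0 0"

```text
t: 9.95
tool_pos: [0.586, 0.2076, 0.2093]
tool_rot: [3.141, -0.001, 0.006]
contact_force: [-7.0, -2.5, 11.7]
opening: 0.0087
```

```bash
python3 - <<'E'
from h import *
im=ctrl.get_image("scene");crop(im,340,180,85,75,9,"pics/s7.png")
o=ctrl.get_obs(); print(o["t"],o["tool_pos"],toolyaw(o),o["contact_force"],o["wrist_torque"],o["opening"])
E
```

```text
10.0 [0.58595641 0.20756296 0.20925159] (np.float64(-0.00048473353105043913), array([ 0.00359588, -0.00113671, -0.99999289])) [-7.36486922 -1.25357985 11.12727072] [-0.35463857  1.28084909  0.01639895] 0.008622799885459517
```

apply_moves --pt "-0.05 0 0.35 0 0 0" --pt "-0.05 0 0.45 0 0 0" --pt "-0.05 0 0.55 0 0 0" --pt "-0.05 0 0.65 0 0 0" --pt "-0.05 0 0.72 0 0 0" --pt "-0.05 0 0.75 0 0 0" --pt "-0.05 0 0.75 0 0 0" --pt "-0.05 0 0.75 0 0 0"

```text
t: 10.8
tool_pos: [0.5859, 0.2076, 0.2061]
tool_rot: [3.14, -0.001, 0.009]
contact_force: [-8.0, -1.9, 14.2]
opening: 0.0091
```

```bash
python3 - <<'E'
from h import *
im=ctrl.get_image("scene");crop(im,340,180,85,75,9,"pics/s8.png")
im=ctrl.get_image("wrist");crop(im,187,180,130,98,6,"pics/w8.png")
o=ctrl.get_obs(); print(o["t"],o["tool_pos"],toolyaw(o),o["contact_force"],o["wrist_torque"],o["opening"])
E
```

```text
10.9 [0.58591021 0.20761497 0.20613563] (np.float64(-0.00027845126345034626), array([ 0.00556992, -0.00112809, -0.99998385])) [-6.73132112 -2.15002723 14.00770378] [-0.42990223  1.36132693  0.04414506] 0.008472910080360121
```

View pics/s8.png

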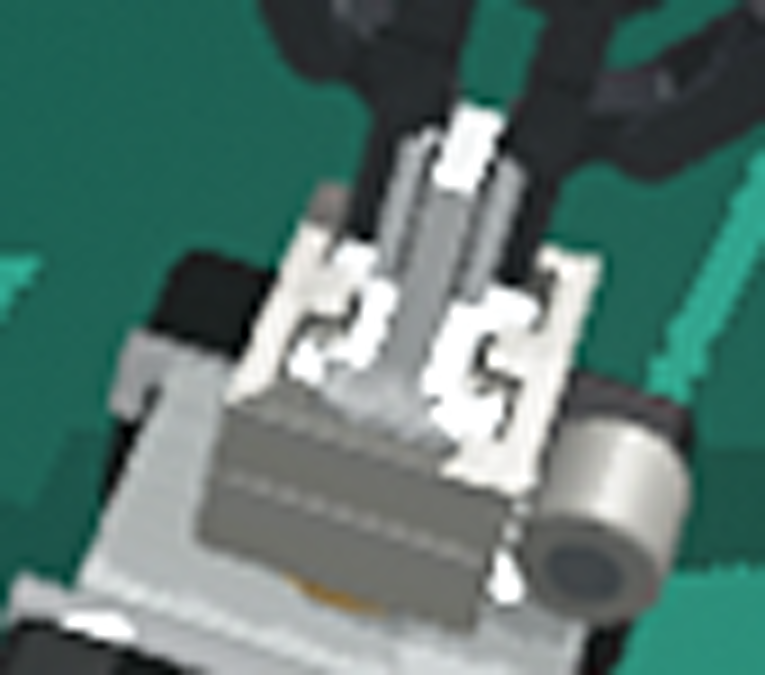

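View pics/w8.png

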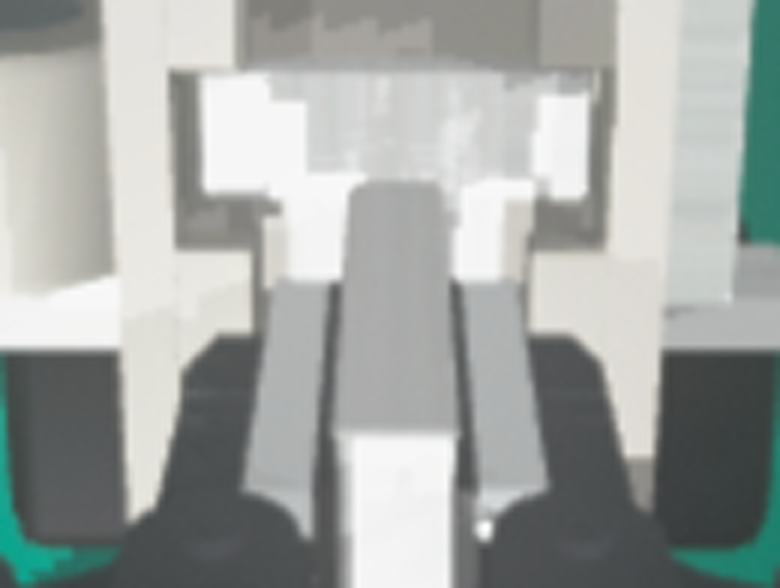

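apply_moves --pt "-0.05 0 0.5 0 -0.1 0" --pt "-0.05 0 0.55 0 -0.1 0" --pt "-0.05 0 0.6 0 -0.1 0" --pt "-0.05 0 0.6 0 -0.1 0"

```text
t: 11.3
tool_pos: [0.5861, 0.2076, 0.2049]
tool_rot: [3.14, -0.0, -0.001]
contact_force: [-6.6, -2.5, 15.2]
opening: 0.009
```

```bash
python3 - <<'E'
from h import *
o=ctrl.get_obs(); print(o["t"],o["tool_pos"],toolyaw(o),o["contact_force"],o["wrist_torque"],o["opening"])
E
```

```text
11.3 [0.58607368 0.20763806 0.20488657] (np.float64(-0.0002046854346331653), array([-5.93866078e-04, -1.14744477e-03, -9.99999165e-01])) [-6.57303543 -2.48850804 15.23867768] [-0.48412271  1.46143758 -0.05643027] 0.009033607208899714
```

apply_moves --pt "0 0 0.5 0 -0.05 0" --pt "0.15 0 0.5 0 -0.05 0" --pt "0.3 0 0.5 0 -0.05 0" --pt "0.45 0 0.5 0 -0.05 0" --pt "0.6 0 0.5 0 -0.05 0" --pt "0.6 0 0.5 0 -0.05 0"

```text
t: 11.9
tool_pos: [0.5922, 0.2083, 0.2045]
tool_rot: [-3.141, -0.0, 0.006]
contact_force: [-9.0, -0.8, 14.2]
opening: 0.0087
```

```bash
python3 - <<'E'
from h import *
o=ctrl.get_obs(); print(o["t"],o["tool_pos"],toolyaw(o),o["contact_force"],o["wrist_torque"],o["opening"])
E
```

```text
11.9 [0.59224774 0.20825455 0.20449377] (np.float64(0.00012784193667110232), array([-3.89262407e-03,  1.44069744e-04, -9.99992413e-01])) [-9.00743978 -0.75562118 14.22231782] [-0.12736012  1.64891111 -0.03917351] 0.008724447916390184
```

apply_moves --pt "0.1 0 0.47 0 0 0" --pt "0.25 0 0.47 0 0.03 0" --pt "0.4 0 0.47 0 0.03 0" --pt "0.55 0 0.47 0 0.03 0" --pt "0.65 0 0.47 0 0.03 0" --pt "0.65 0 0.47 0 0.03 0"

```text
t: 12.5
tool_pos: [0.5987, 0.209, 0.2044]
tool_rot: [-3.14, -0.001, 0.001]
contact_force: [-7.8, -0.5, 15.2]
opening: 0.0086
```

```bash
python3 - <<'E'
from h import *
im=ctrl.get_image("wrist");crop(im,187,150,130,98,6,"pics/w9.png")
o=ctrl.get_obs(); print(o["t"],o["tool_pos"],toolyaw(o),o["contact_force"],o["wrist_torque"],o["opening"])
E
```

```text
12.55 [0.59867782 0.20901954 0.20441611] (np.float64(0.0006208924460150262), array([-5.91883185e-04,  1.53809611e-03, -9.99998642e-01])) [-8.55035395 -0.3431296  15.83011102] [-0.1761475   1.87568519  0.01191792] 0.008678910147713348
```

View pics/w9.png

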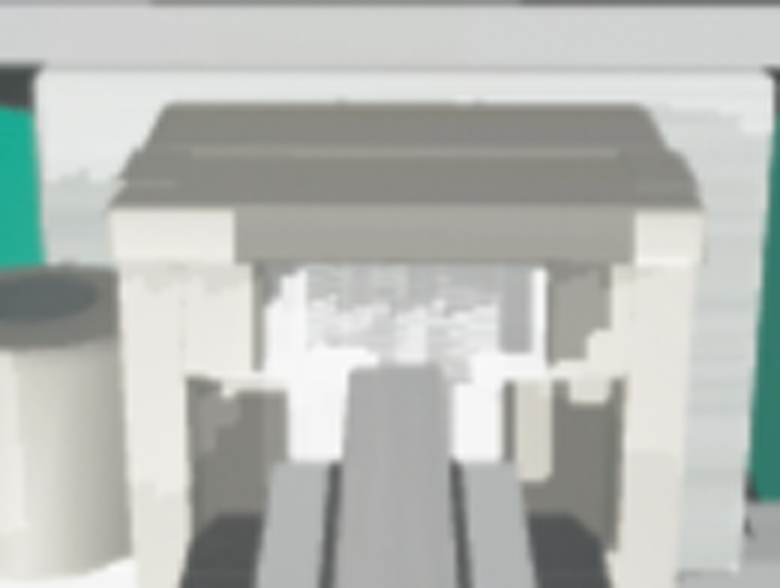

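The keeper's front ears have disappeared under the front lips, with the tab at x≈395 and the lips centred at about 401. It sits 0.6 mm to +y, so I'll trim that while sliding on.

apply_moves --pt "0.1 0.05 0.48 0 0 0" --pt "0.2 0.08 0.48 0 0 0" --pt "0.28 0.1 0.48 0 0 0" --pt "0.34 0.1 0.48 0 0 0" --pt "0.38 0.1 0.48 0 0 0"

```text
t: 13.05
tool_pos: [0.6019, 0.209, 0.2044]
tool_rot: [-3.138, -0.002, 0.002]
contact_force: [-11.1, 0.3, 16.8]
opening: 0.009
```

```bash
python3 - <<'E'
from h import *
o=ctrl.get_obs(); print(o["t"],o["tool_pos"],toolyaw(o),o["contact_force"],o["wrist_torque"],o["opening"])
E
```

```text
13.05 [0.60194645 0.20896613 0.20438299] (np.float64(0.0010636997887420346), array([-0.00127915,  0.00332391, -0.99999366])) [-11.13802896   0.3448438   16.83465123] [ 4.29785481e-04  2.33182594e+00 -4.00647876e-02] 0.009006169549140824
```

apply_moves --pt "0.05 0.05 0.48 0 0 0" --pt "0.1 0.1 0.48 0 0 0" --pt "0.1 0.1 0.48 0 0 0"

```text
t: 13.35
tool_pos: [0.602, 0.209, 0.2045]
tool_rot: [-3.137, -0.003, 0.005]
contact_force: [-11.8, -0.6, 18.2]
opening: 0.0085
```

```bash
python3 - <<'E'
from h import *
o=ctrl.get_obs(); print(o["t"],o["tool_pos"],toolyaw(o),o["contact_force"],o["wrist_torque"],o["opening"],rel(o["tool_pos"],0))
E
```

```text
13.35 [0.60200942 0.20897766 0.20445821] (np.float64(0.0016532465664758458), array([-0.00298564,  0.00506236, -0.99998273])) [-11.81882402  -0.56733493  18.17345771] [-0.06649711  2.50128691 -0.06262442] 0.008541486939436991 (array([0., 0., 0.]), array([-0.058,  0.034,  0.019]))
```

apply_moves --pt "0.12 0 0.48 -0.06 0.03 -0.02" --pt "0.16 0 0.48 -0.06 0.03 -0.02" --pt "0.2 0 0.48 -0.06 0.03 -0.02" --pt "0.2 0 0.48 -0.06 0.03 -0.02"

```text
t: 13.75
tool_pos: [0.6021, 0.2091, 0.2044]
tool_rot: [3.141, 0.005, -0.008]
contact_force: [-15.4, -2.2, 18.8]
opening: 0.0085
```

```bash
python3 - <<'E'
from h import *
o=ctrl.get_obs(); print(o["t"],o["tool_pos"],toolyaw(o),o["contact_force"],o["wrist_torque"],o["opening"],rel(o["tool_pos"],0))
E
```

```text
13.75 [0.60212906 0.20914059 0.20444627] (np.float64(0.0034791851237178325), array([-4.92062272e-03, -5.15505905e-04, -9.99987761e-01])) [-15.40902037  -2.20896386  18.8284053 ] [-0.48830063  3.1234837  -0.14687738] 0.008544915978851694 (array([0., 0., 0.]), array([0.006, 0.056, 0.04 ]))
```

apply_moves --pt "0.2 0 0.48 0 0.04 -0.03" --pt "0.25 0 0.48 0 0.04 -0.03" --pt "0.28 0 0.48 0 0.04 -0.03" --pt "0.28 0 0.48 0 0.04 -0.03" --pt "0.28 0 0.48 0 0.04 -0.03"

```text
t: 14.25
tool_pos: [0.6023, 0.2092, 0.2045]
tool_rot: [3.14, 0.009, -0.013]
contact_force: [-18.7, -3.1, 20.9]
opening: 0.0088
```

```bash
python3 - <<'E'
from h import *
im=ctrl.get_image("wrist");crop(im,187,150,130,98,6,"pics/w10.png")
o=ctrl.get_obs(); print(o["t"],o["tool_pos"],toolyaw(o),o["contact_force"],o["wrist_torque"],o["opening"],rel(o["tool_pos"],0))
E
```

```text
14.3 [0.6022558  0.20915063 0.20453102] (np.float64(0.005974351763844595), array([-0.00820869, -0.00127046, -0.9999655 ])) [-18.09477729  -3.6975917   20.81767032] [-0.65853896  3.65694226 -0.22711535] 0.008376910309128602 (array([0., 0., 0.]), array([0.014, 0.094, 0.069]))
```

View pics/w10.png

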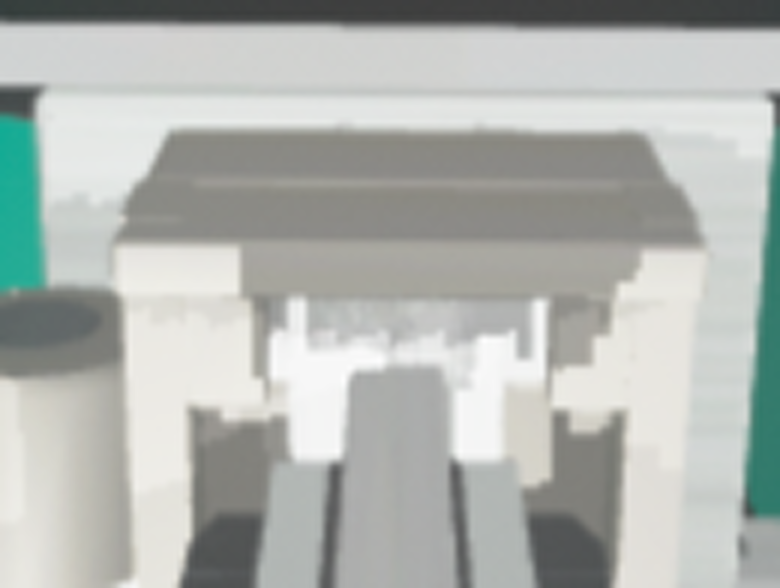

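apply_moves --pt "0.22 0 0.35 0 0.06 0.03" --pt "0.18 0 0.25 0 0.08 0.05" --pt "0.14 0 0.15 0 0.09 0.06" --pt "0.1 0 0.05 0 0.09 0.06" --pt "0.08 0 -0.05 0 0.09 0.06" --pt "0.05 0 -0.12 0 0.09 0.06" --pt "0.05 0 -0.12 0 0.09 0.06"

```text
t: 15.0
tool_pos: [0.6017, 0.2091, 0.2061]
tool_rot: [3.14, 0.001, -0.005]
contact_force: [-5.8, -0.3, 4.4]
opening: 0.0086
```

```bash
python3 - <<'E'
from h import *
o=ctrl.get_obs(); print(o["t"],o["tool_pos"],toolyaw(o),o["contact_force"],o["wrist_torque"],o["opening"],rel(o["tool_pos"],0))
E
```

```text
15.0 [0.60172549 0.20914996 0.20606307] (np.float64(0.0008628799318205636), array([-0.00305575, -0.00158081, -0.99999408])) [-5.76883104 -0.25683018  4.38538384] [-0.12954969  1.01136478 -0.03298496] 0.008597232020967257 (array([0., 0., 0.]), array([0.018, 0.035, 0.01 ]))
```

apply_moves --pt "0 0 -0.02 0 0 0" --pt "0 0 -0.02 0 0 0" --pt "0 0 -0.02 0 0 0" --pt "0 0 -0.02 0 0 0" --pt "0 0 -0.02 0 0 0" --pt "0 0 -0.02 0 0 0" --grip 0.6

```text
t: 15.6
tool_pos: [0.6018, 0.2091, 0.2063]
tool_rot: [3.14, 0.001, -0.005]
contact_force: [-0.6, -0.6, -0.4]
opening: 0.0339
```

```bash
python3 - <<'E'
from h import *
im=ctrl.get_image("wrist");crop(im,187,150,130,98,6,"pics/w11.png")
o=ctrl.get_obs(); print(o["t"],o["tool_pos"],toolyaw(o),o["contact_force"],o["wrist_torque"],o["opening"],rel(o["tool_pos"],0))
E
```

```text
15.65 [0.60180257 0.20912809 0.20625453] (np.float64(0.0008351067847980066), array([-0.00291772, -0.00156978, -0.99999451])) [-0.91995106 -0.43690928  0.29323281] [ 0.02388665 -0.00741819 -0.02188043] 0.034194038444424354 (array([0., 0., 0.]), array([0.018, 0.033, 0.01 ]))
```

View pics/w11.png

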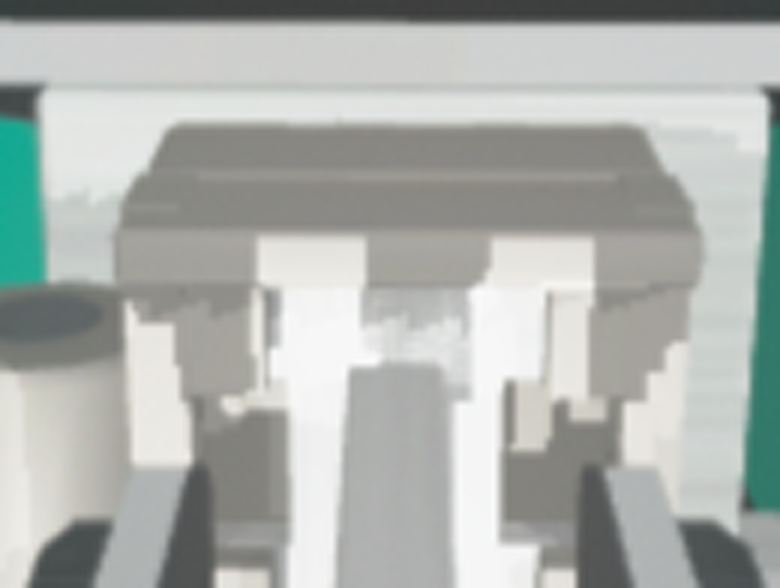

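The fingers are clear, the keeper stays under the lips, and the force is about 0. I'm lifting away to look again.

apply_moves --pt "0 0 -1 0 0 0" --pt "0 0 -3 0 0 0" --pt "0 0 -6 0 0 0" --pt "-1 0 -9 0 0 0" --pt "-4 0 -9 0 0 0" --pt "-7 0 -9 0 0 0" --pt "-8.4 0 -9 0 0 0" --pt "-8.4 0 -9 0 0 0" --pt "-8.4 0 -9 0 0 0"

```text
t: 16.55
tool_pos: [0.5184, 0.2093, 0.2974]
tool_rot: [3.14, 0.001, -0.002]
contact_force: [0.1, 0.4, 0.5]
opening: 0.0341
```

```bash
python3 - <<'E'
from h import *
im=ctrl.get_image("wrist"); crop(im,190,30,120,110,6,"pics/w12.png")
s=lambda p,u,v,k:((p-[u,v]+.5)*k-.5).round(0).tolist()
k=frame([.6012,.2076,.182],0,np.array([(23.5,0,5),(-9.5,20,5),(-9.5,-20,5),(-23.5,20,5),(-23.5,-20,5),(12,5,55),(-12,-5,55),(9.5,14,5)])/1e3)
print(s(proj(im,k),190,30,6)); print(s(proj(im,frame([.593,.207,.18],0,np.array([(17.75,14,12),(-1.25,14,12),(-15.25,14,12),(-15.25,-14,12)])/1e3)),190,30,6))
im=ctrl.get_image("top"); cv2.imwrite("pics/t12f.png",im["color"]);crop(im,85,130,100,75,8,"pics/t12.png")
im=ctrl.get_image("scene");crop(im,340,180,85,75,9,"pics/s12.png")
o=ctrl.get_obs(); print(o["t"],o["tool_pos"],o["contact_force"])
E
```

```text
[[382.0, 178.0], [242.0, 429.0], [520.0, 429.0], [244.0, 529.0], [518.0, 529.0], [338.0, 239.0], [426.0, 463.0], [281.0, 287.0]]
[[284.0, 285.0], [286.0, 429.0], [287.0, 531.0], [483.0, 531.0]]
16.7 [0.51873526 0.20912426 0.29655933] [-0.7172524   0.15999516 -0.34247325]
```

View pics/w12.png

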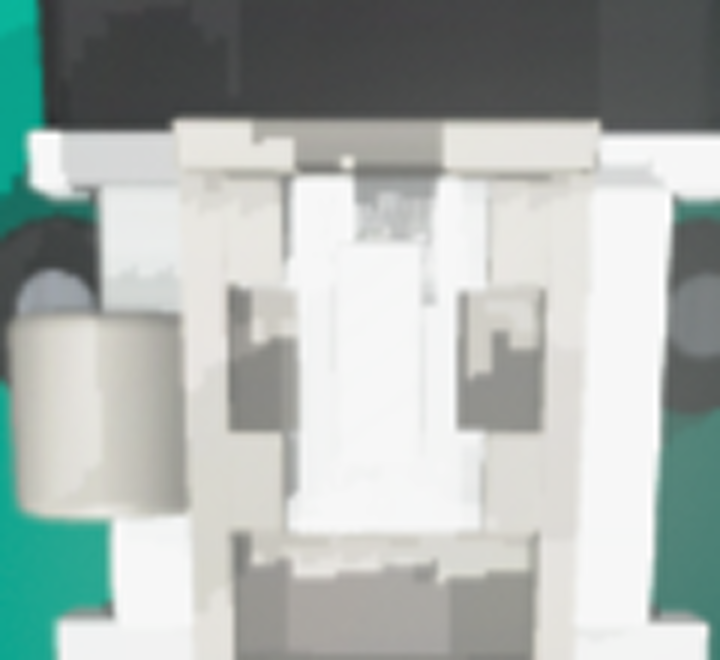

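View pics/s12.png

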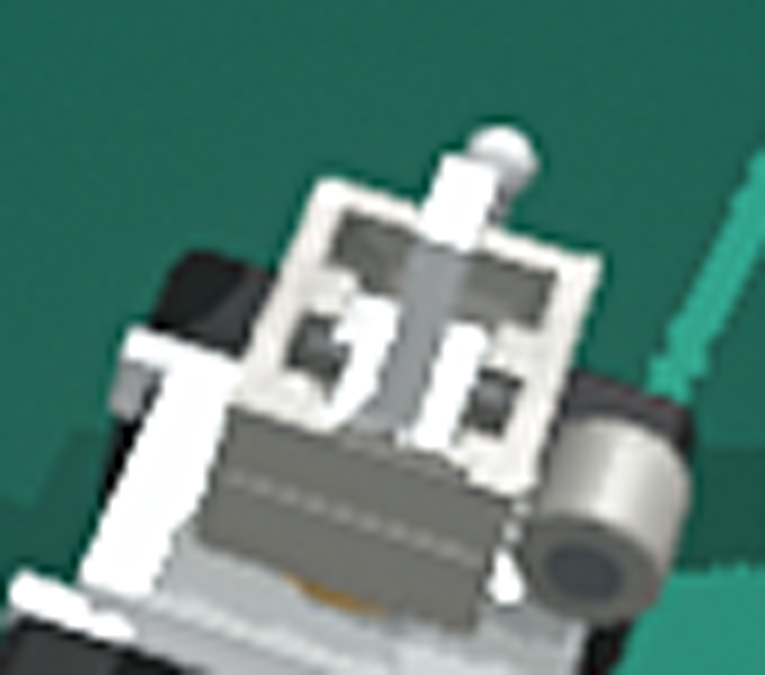

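View pics/t12f.png

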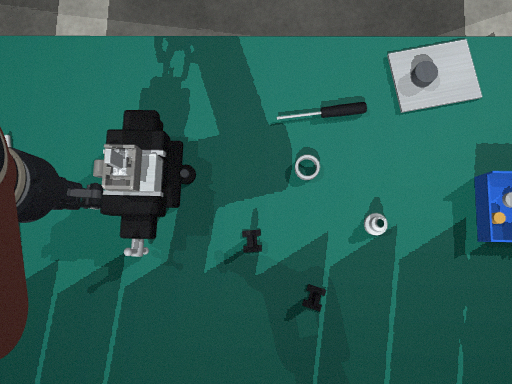

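```bash
python3 -c "
from station import ctrl
print(ctrl.finish_job())"
```

```text
the job is handed in; nothing more can be done
None
```

The keeper is in place under both pairs of lips, trapping the plunger. The job was handed in after about 17 s of robot time. No verdict comes back, so the points below are my own checks.

**What I did**
- I gripped the bare-steel keeper by its tab, leaving the black look-alikes alone.
- I lowered it through the gaps until the plunger was pressed in about 13 mm, then slid it about 16 mm to the end stop.
- I pushed it on the stop, eased off so it rose against the lips, then opened the gripper and backed away.

**Last checks**
- **Position:** in the final wrist picture the rear ear edge and tab lie within 1 mm of where a keeper at home should appear. The ears are hidden under both pairs of lips. It sits under 1 mm off centre across the channel.
- **After release:** the wrist force was about 0, and the keeper did not shift as I lifted away.
- **Bystanders:** the collar, fork cap and screwdriver appear at their starting positions in the top view.

**Less certain**
- **Push on the stop:** I could not measure this directly. The total sideways force peaked at about 18–19 N. Friction while sliding was about 8–9 N, and perhaps 11 N at full load, so I put the push on the stop at 7–11 N, inside the 5–20 N window.
- **Unexpected sideways force:** on the way down I saw 4–8 N along the channel. I took it for plunger friction, because it grew in step with the spring force and the pictures showed clearance all round.
- **Height above the floor:** the 13 mm plunger travel and the seating height come from tool height and spring force, not from a direct view.

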